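# Free the steel ball from the curved track

### The job

After the physics lesson the steel ball is still caught under the metal strips of the curved track. Push it along the track to the open exit gap, so that it drops into the shallow seat there, then lift it out and leave it resting on the larger of the two round wooden ball stands.

Things in the scene. Friction and masses are not known exactly. Their poses are not given: they have to be found in the camera images.
- ball_center (a point): Centre of the steel ball, 52 mm in diameter, about 0.55 kg, smooth, rolling freely. It starts in the walled channel, its centre 38 mm above the table, between -5 and +32 deg on the arc; dark metal strips hold it down there, its top showing in the slot. Push it with closed fingers put through the slot behind it (closed-end side), towards negative angles.
- track: Fixed plywood board 12 mm thick with an arc channel. Origin: arc centre at table height; z up, x towards mid-arc. Channel centre line: radius 150 mm, angles from +x towards +y. Walls from -39 deg (open, to the gap) to +72 deg (closed end). Channel 56 mm wide; strips on its walls, tops 61 mm above the table, leave a slot 42 mm wide, open from above down to the board, on the centre line.
- exit_seat (a point): Middle of the exit gap: a hole 22 mm across in the board, at -52 deg on the arc; the point is at the board's top face, 12 mm above the table. No walls or strips within 33 mm along the arc, none at the sides: grasp across the track, along the radius. Seated, the ball's centre is 23.5 mm above this point. A stop block 40 mm wide, 20 mm high stands 29 mm beyond. Axes as the track's.
- stand_top (a point): Centre of the top face of the larger ball stand: a wooden ring fixed to the table, 62 mm across, 20 mm high, its hole 30 mm across. The ball sits in the hole's mouth, its centre 21 mm above this point. The smaller stand (38 mm across, 12 mm high) is a bystander; the two may swap places.
Things that resemble listed ones, but are neither listed nor needed, are in the scene too. What is shaped like the part that bears ball_center but orange is not meant.

How it is judged:
By the outcome, as a careful person would: the job done as asked, in the order asked, and still so for the second after the job is handed in, with the robot touching nothing.
It also fails if it takes over 64 s, if anything falls off the work surface, if the arm or the gripper's body presses on something with over 40 N, if the wrist force passes 120 N, or if a joint passes its speed limit or range.

### The arm

A 7-joint arm with a two-finger parallel gripper is mounted at the origin on the work surface. World frame = base frame: x ahead of the robot, y to its left, z up, the work surface at z = 0. Lengths are in m, angles in rad, forces in N, time in s.
With the tool pointing down it reaches from about 0.425 to 0.975 m from the base axis. Payload 16.7 kg.
Tool frame: the origin (TCP) lies where the fingers leave the gripper's body, on its centre line; the fingertips stand tip_reach ahead of it and the grasp point (between the pads) lies 54 mm ahead of it (tip_reach is the distance from the TCP to the fingertips, in m); z points along the fingers, y is the line along which they close (so a half turn about z gives the same grasp; the last joint's range is limited). The gripper opens to 85 mm and grips with 20 to 120 N. Pads are 22 mm wide; open, the fingers measure 114 mm over their backs; the gripper's body (76 mm by 85 mm) begins 54 mm behind the grasp point. The pads swing forward as they close: fully open they stand 13 mm farther back than shut.
Start: joints at [1.101, 0.426, 0.074, 1.606, -0.034, 1.111, -0.067], TCP at [0.213, -0.641, 0.304] pointing down, gripper open.
Joint ranges: [-2.85, 2.85], [-0.5, 2.14], [-1.23, 1.37], [0.21, 2.46], [-1.02, 4.16], [0.16, 2.05], [-2.73, 2.73]. Speed limits (rad/s): [1.89, 1.89, 2.39, 2.39, 3.01, 3.01, 3.01].

### API

Orientations are given as a rotation vector (axis times angle).
In Python, from bench import sense, get_image, camera_params, finish_job, tip_reach gives the robot as it stands.
- The arm moves only by the tool play_rows, never from a script. Its argument "rows" is a list of rows, each an object of numbers: "rx", "ry", "rz": the turn, a rotation vector about the world's x, y, z in rad; "dx", "dy", "dz": the shift along the world's x, y, z in cm; "grip": the opening, from 0 (shut) to 1 (fully open). A call has 1 to 8 rows; each row is the pose to reach, as a shift and turn from the pose commanded when the call began; what a row does not reach only later rows make up. A row lasts 1/8 s, in which the tool goes at most 62.5 mm and 10.7 degrees, less where a joint would pass 70% of its speed; a pose out of reach is approached as far as the arm can. A call with a gripper value outside its range is refused whole. The fingers move at their own pace and stop on an object; "squeeze" is the grip in N (left out, the last holds). Time passes only in rows, so rows that repeat a pose let the fingers close. It gives the time, the measured TCP pose, the force, the opening and the grip force at its end, in the units of the state.
- sense(): the state, without advancing time (a new reading comes with each control period).
- get_image(name): name is "side" or "top"; returns (picture, depth): 384x512x3 uint8, blue, green, red; 384x512 float32, m along the optical axis (not along the pixel's ray), 0 where there is no reading.
- camera_params(name): a dict with "fx", "fy", "cx", "cy" (pixels), "dist_coeffs" ([k1, k2, p1, p2, k3] as OpenCV has them; the pictures are not rectified), "pose" (4x4, takes a point from camera to world coordinates). Camera axes: x right, y down, z forward; pixel columns grow to the right and rows downward; lengths in m; the calibration is good to about 2 mm. A picture is of the moment at which its call begins. camera_params takes no time and is no camera call.
- finish_job(): hands the job in; it is judged then, once.
The state is a dict: "time": time; "joint_pos": joint angles; "qd": joint speeds; "effort": joint torques, N m; "position": TCP position; "tcp_rot": TCP orientation; "wrist_force": force on the tool from outside, world axes, zero at the start; "moment": the same for the moment, N m; "opening": opening from 0.0 (shut) to 1.0 (fully open); "grip_force": force on a finger pad.
Only numpy, scipy, OpenCV 4.12 (cv2) and the standard library are available. Lean on these libraries where they do the work, as an engineer would, in place of code of your own. Each camera call takes 0.05 s, during which the arm holds its last target. There are 200 camera calls.

## Working session

There is one attempt and no reset: what is moved stays moved. The work goes in short steps, Python scripts to look and compute and a tool call to move; the robot and the scene stay as the last step left them, time stands still between calls to the robot, and variables do not carry over. Pictures are saved under pics/ and viewed, at most 10 in all, crops included, and the job is handed in when it is done.

Besides the shell and the picture viewer there is one more tool, called after "Emit:" in YAML: its name, and indented under it one key for each argument. play_rows: Moves the arm, as the interface text tells. Its arguments: {"type":"object","properties":{"rows":{"type":"array","items":{"type":"object","properties":{"rx":{"type":"number"},"ry":{"type":"number"},"rz":{"type":"number"},"dx":{"type":"number"},"dy":{"type":"number"},"dz":{"type":"number"},"grip":{"type":"number"}}}},"squeeze":{"type":"number"}},"required":["rows"]}

```bash
mkdir -p pics; ls; python3 - <<'E'
from bench import *
import cv2,numpy as np
print(sense(), tip_reach if not callable(tip_reach) else tip_reach())
for n in("top","side"):
    p,d=get_image(n); cv2.imwrite(f"pics/{n}0.png",p); np.save(f"pics/{n}0.npy",d)
    print(n,camera_params(n))
E
```

```text
pics
{'time': 0.0, 'joint_pos': array([ 1.10051805,  0.42672781,  0.07384421,  1.60664334, -0.03406339,
        1.11084003, -0.06711331]), 'qd': array([ 0.00195536, -0.00068086, -0.00051811, -0.00178734,  0.00069258,
       -0.00057536, -0.00056882]), 'effort': array([ 2.02959578e-03, -9.49802542e+01,  3.76170650e+00, -4.63515902e+01,
        1.94058294e-02,  9.84612561e-03, -1.07239234e-04]), 'position': array([ 0.21269497, -0.64025266,  0.30319713]), 'tcp_rot': array([-3.09997832e+00, -5.01472907e-01,  5.41293465e-04]), 'wrist_force': array([-0.27111702, -0.58257457,  0.54948055]), 'moment': array([ 0.0033505 , -0.04442161,  0.00793679]), 'grip_force': 0.0, 'opening': 1.0009199447821462} 0.0726
top {'fx': 462.6672031596413, 'fy': 462.6672031596413, 'cx': 259.09313903113457, 'cy': 192.1828486371467, 'dist_coeffs': array([-0.02466469,  0.        ,  0.        ,  0.        ,  0.        ]), 'pose': array([[-0.02626349, -0.98748024,  0.15554098,  0.38149762],
       [-0.99949989,  0.02868093,  0.01331803, -0.02455546],
       [-0.01761235, -0.15511342, -0.98773966,  1.1245321 ],
       [ 0.        ,  0.        ,  0.        ,  1.        ]])}
side {'fx': 355.62959483254707, 'fy': 355.62959483254707, 'cx': 250.99767185600123, 'cy': 192.37877178029018, 'dist_coeffs': array([-0.10044226,  0.        ,  0.        ,  0.        ,  0.        ]), 'pose': array([[-0.97210657, -0.09834523,  0.21292492,  0.38821558],
       [-0.23336104,  0.4964628 , -0.83610245,  0.55456165],
       [-0.02348261, -0.86246907, -0.5055647 ,  0.4049756 ],
       [ 0.        ,  0.        ,  0.        ,  1.        ]])}
```

View pics/top0.png

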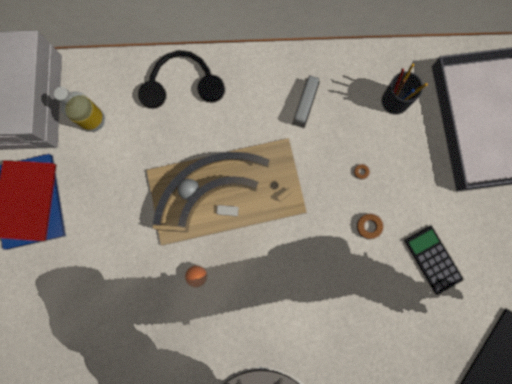

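View pics/side0.png

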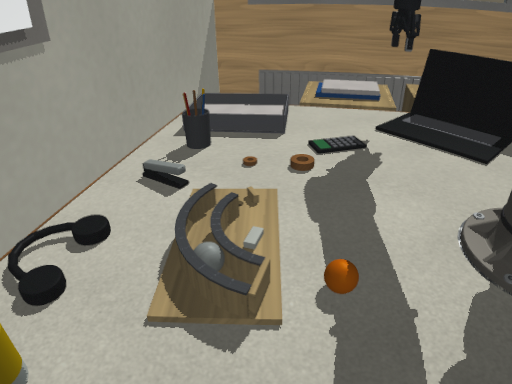

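The top view shows the board around (225,190), the ball at (188,188), the exit hole at (274,185), the stop block at (281,194), the large stand at (370,225) and the small one at (361,171). The side view agrees; the orange ball is the decoy.

```bash
cat > h.py <<'E'
import cv2,numpy as np
from bench import *
from scipy.optimize import least_squares
def ray(n,uv):
    c=camera_params(n);K=np.array([[c['fx'],0,c['cx']],[0,c['fy'],c['cy']],[0,0,1]])
    p=cv2.undistortPoints(np.array(uv,float).reshape(-1,1,2),K,c['dist_coeffs'])[:,0]
    d=np.c_[p,np.ones(len(p))]@c['pose'][:3,:3].T
    return c['pose'][:3,3],d
def cast(n,uv,z):
    o,d=ray(n,uv); return (o+d*((z-o[2])/d[:,2:]))[:,:2]
def proj(n,P):
    c=camera_params(n);K=np.array([[c['fx'],0,c['cx']],[0,c['fy'],c['cy']],[0,0,1]])
    Ti=np.linalg.inv(c['pose']); r,_=cv2.Rodrigues(Ti[:3,:3])
    return cv2.projectPoints(np.array(P,float).reshape(-1,1,3),r,Ti[:3,3],K,c['dist_coeffs'])[0][:,0]
E
python3 - <<'E'
from h import *
for n,box in(("top",(140,130,310,250)),("side",(140,140,350,330))):
    p=cv2.imread(f"pics/{n}0.png"); hsv=cv2.cvtColor(p,cv2.COLOR_BGR2HSV)
    x0,y0,x1,y1=box
    m=np.zeros(p.shape[:2],np.uint8); m[y0:y1,x0:x1]=((hsv[...,2]<100)&(hsv[...,1]<90))[y0:y1,x0:x1]
    k,l,s,c=cv2.connectedComponentsWithStats(m)
    for i in range(1,k):
        if s[i,4]>15: print(n,"dark",s[i],c[i].round(1))
    # big strips -> robust circle fits
    ids=[i for i in range(1,k) if s[i,4]>150]
    for i in ids:
        v,u=np.nonzero(l==i); w=cast(n,np.c_[u,v],.061)
        f=least_squares(lambda q:np.hypot(w[:,0]-q[0],w[:,1]-q[1])-q[2],[w[:,0].mean()-.1,w[:,1].mean(),.15],loss='soft_l1',f_scale=.003)
        r=np.hypot(*(w-f.x[:2]).T); print(n,i,s[i,4],f.x.round(4),np.percentile(r,[2,98]).round(3))
    # wood-coloured rings
    m=((hsv[...,0]<14)&(hsv[...,1]>110)).astype(np.uint8)
    k,l,s,c=cv2.connectedComponentsWithStats(m)
    for i in range(1,k):
        if s[i,4]>40:
            cs,_=cv2.findContours((l==i).astype(np.uint8),0,1); cc=max(cs,key=len)
            a=np.array(cv2.fitEllipse(cc)[0]) if len(cc)>5 else c[i]
            print(n,"ring",s[i],c[i].round(1),a.round(1),cast(n,[c[i]],.018).round(4))
p=cv2.imread("pics/top0.png"); a=cv2.resize(p[130:250,140:300],None,fx=5,fy=5,interpolation=2); cv2.imwrite("pics/c.png",a)
E
```

```text
top dark [ 141  152  128   75 2776] [196.2 185.4]
top dark [271 182   7   7  42] [273.9 184.8]
top dark [286 239  24  11 176] [299.4 245.2]
top dark [275 245  10   5  26] [280.3 247.7]
top 1 2776 [0.3904 0.0294 0.2362] [0.17 0.27]
top 30 176 [-98.9915 -13.8469 100.3614] [100.351 100.371]
top ring [394  69  13  26 103] [399.3  82.4] [400.2  81.5] [[ 0.8245 -0.3689]]
top ring [   0  161   56   80 3557] [ 25. 199.] [ 25.1 198.4] [[0.5556 0.5651]]
top ring [355 165  14  13  88] [361.5 171.3] [361.4 171. ] [[ 0.5998 -0.26  ]]
top ring [358 215  25  23 230] [369.5 226. ] [369.7 226. ] [[ 0.4664 -0.2711]]
top ring [186 266  20  20 259] [195.  274.3] [195.  274.5] [[0.3636 0.1471]]
side dark [167 140  44  23 505] [188.2 149.7]
side dark [308 140  42  15 416] [330.8 146.5]
side dark [ 304  157   46  110 3296] [331.6 209.6]
side dark [242 161  10   6  19] [245.  164.8]
side dark [ 140  163   49   33 1048] [162.6 178.4]
side dark [288 165  23   8  60] [295.9 169.8]
side dark [ 158  183  107  115 3397] [211.1 245.3]
side dark [315 285  35  45 987] [334.8 306.6]
side dark [144 317 137  13 805] [209.6 325.5]
side 1 505 [ 0.5538 -0.1414  0.1875] [0.158 0.219]
side 2 416 [ 0.4032 -0.2731  0.0388] [0.014 0.061]
side 3 3296 [-0.1044 -0.0183  0.4924] [0.458 0.533]
side 6 1048 [-1158.6188 -1244.9918  1701.1784] [1701.131 1701.216]
side 10 3397 [0.4661 0.0608 0.1607] [0.1   0.204]
side 114 987 [-600.7174 -283.8951  664.8555] [664.833 664.873]
side 193 805 [-435.209  2263.0352 2304.3065] [2304.301 2304.311]
side ring [184  93   7  23  51] [186.8 104.9] [187.  105.7] [[ 0.9469 -0.681 ]]
```

View pics/c.png

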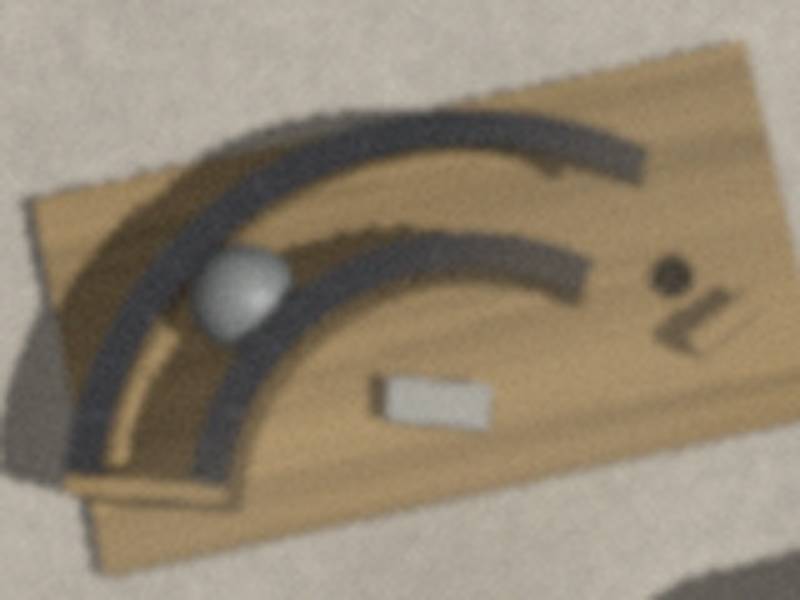

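The crop shows the strips as bluish-dark arcs, the hole at crop (671,275), i.e. full (274,185), and the ball top in the slot at about (188,188). The light block by (227,210) lies inside the arc, clear of the track.

```bash
python3 - <<'E'
from h import *
p=cv2.imread("pics/top0.png"); x0,y0,x1,y1=140,130,300,240
q=cv2.GaussianBlur(p,(3,3),0).astype(int)
m=np.zeros(p.shape[:2],np.uint8); m[y0:y1,x0:x1]=((q[...,0]-q[...,2]>-2)&(q.max(2)<95))[y0:y1,x0:x1]
k,l,s,c=cv2.connectedComponentsWithStats(m)
S=[]
for i in sorted(range(1,k),key=lambda i:-s[i,4])[:4]:
    print(s[i],c[i].round(1))
ids=sorted(range(1,k),key=lambda i:-s[i,4])[:2]
W=[cast("top",np.c_[np.nonzero(l==i)[::-1]],.061) for i in ids]
def res(v): return np.r_[np.hypot(*(W[0]-v[:2]).T)-v[2],np.hypot(*(W[1]-v[:2]).T)-v[3]]
f=least_squares(res,[.42,.03,.175,.125],loss='soft_l1',f_scale=.003)
C=f.x[:2]; print("joint fit",f.x.round(4))
for w in W:
    r=np.hypot(*(w-C).T); a=np.degrees(np.arctan2(w[:,1]-C[1],w[:,0]-C[0])); print("r",np.percentile(r,[2,50,98]).round(4),"ang",np.percentile(a,[.3,99.7]).round(1))
hole=cast("top",[[273.9,184.8]],.012)[0]; d=hole-C
print("hole",hole,np.hypot(*d),"ang",np.degrees(np.arctan2(d[1],d[0])))
# ball: gray bright pixels in slot
hsv=cv2.cvtColor(p,cv2.COLOR_BGR2HSV)
mb=np.zeros_like(m); mb[175:203,172:205]=((hsv[...,1]<60)&(hsv[...,2]>95))[175:203,172:205]
k2,l2,s2,c2=cv2.connectedComponentsWithStats(mb); i=1+np.argmax(s2[1:,4]); print("ball",s2[i],c2[i])
b=cast("top",[c2[i]],.055)[0]; d=b-C; print(b,np.hypot(*d),np.degrees(np.arctan2(d[1],d[0])))
for z in(.02,.01): print("big ring",cast("top",[[369.6,226.]],z))
# ring sizes
mr=((hsv[...,0]<14)&(hsv[...,1]>110)).astype(np.uint8)
cs,_=cv2.findContours(mr[205:245,345:395],0,1); cc=max(cs,key=len)+[345,205]; print(cv2.minEnclosingCircle(cc))
# camera cross-check in side view: project hole, stand, ball
print(proj("side",[[*hole,.012],[*cast("top",[[369.6,226.]],.02)[0],.02],[*b,.055]]))
E
```

```text
[153 153  96  70 902] [191.7 183.1]
[226 180   1   2   2] [226.  180.5]
[187 180   1   1   1] [187. 180.]
[182 218   1   1   1] [182. 218.]
joint fit [0.4253 0.0241 0.2166 0.1593]
r [0.1601 0.2172 0.2285] ang [-1.1 73.5]
r [0.1582 0.1593 0.1604] ang [15.3 15.5]
hole [ 0.57386415 -0.0461418 ] 0.16430193593406764 ang -25.314559093850974
ball [181 179  17  19 212] [188.75471698 187.52830189]
[0.56579882 0.1549527 ] 0.19195885041341876 42.969567233088604
big ring [[ 0.46623325 -0.27080201]]
big ring [[ 0.46700042 -0.27303143]]
((369.7083435058594, 225.5), 12.543417930603027)
[[236.08335939 203.15576447]
 [300.494056   158.77745962]
 [205.08278812 247.86228736]]
```

```bash
python3 - <<'E'
from h import *
p=cv2.imread("pics/top0.png"); q=cv2.GaussianBlur(p,(3,3),0).astype(int)
C=cast("top",[[235,234]],.061)[0]; hole=cast("top",[[273.9,184.8]],.012)[0]
m=(q[...,2]-q[...,0]<8)&(q.max(2)<115)
m[176:201,176:201]=0
v,u=np.nonzero(m); W=cast("top",np.c_[u,v],.061)
R0=.150;h=.0265
x=np.r_[C,.182,.121]
for it in range(12):
    r=np.hypot(*(W-x[:2]).T); a=np.degrees(np.arctan2(W[:,1]-x[1],W[:,0]-x[0]))
    g=.016 if it<4 else .010
    A=W[(abs(r-x[2])<g)&(a>-45)&(a<75)];B=W[(abs(r-x[3])<g)&(a>-45)&(a<75)]
    x=least_squares(lambda v:np.r_[np.hypot(*(A-v[:2]).T)-v[2],np.hypot(*(B-v[:2]).T)-v[3]],x,loss='soft_l1',f_scale=.003).x
C=x[:2];print("fit",x.round(4),len(A),len(B),"init C",cast("top",[[235,234]],.061))
d=hole-C;th=np.arctan2(d[1],d[0]);print("hole",hole,np.hypot(*d),np.degrees(th)); psi=th+np.radians(52)
print("track yaw deg",np.degrees(psi))
for w in(A,B):
    r=np.hypot(*(w-C).T);a=np.degrees(np.arctan2(w[:,1]-C[1],w[:,0]-C[0])-psi);print("r",np.percentile(r,[2,98]).round(4),"ang",np.percentile(a,[.5,99.5]).round(1))
for z in(.055,.06):
  b=cast("top",[[188.75,187.53]],z)[0];d=b-C;print("ball",b,np.hypot(*d),np.degrees(np.arctan2(d[1],d[0])-psi))
def P(a,r=.15): t=psi+np.radians(a); return C+r*np.array([np.cos(t),np.sin(t)])
for a in(60,50,45,40,35,30,20,10,0,-10,-20,-30,-40,-52): print(a,P(a).round(4),"tangent yaw",np.degrees(psi)+a)
im=p.copy()
for r,z in((.129,.061),(.171,.061),(.15,.012)):
    for a in np.arange(-60,72,1): 
        u=proj("top",[[*P(a,r),z]])[0]; cv2.circle(im,tuple(np.round(u).astype(int)),0,(0,0,255),-1)
cv2.imwrite("pics/d.png",cv2.resize(im[130:250,140:300],None,fx=5,fy=5,interpolation=0))
E
```

```text
fit [0.4628 0.054  0.1773 0.1178] 689 310 init C [[0.45336758 0.04767533]]
hole [ 0.57386415 -0.0461418 ] 0.1495120605516966 -42.02977795825444
track yaw deg 9.97022204174556
r [0.1699 0.1847] ang [-30.2  64.5]
r [0.1113 0.1242] ang [-14.6  64.4]
ball [0.5657951  0.15496384] 0.1442515535684901 34.472763013856074
ball [0.56493352 0.1541246 ] 0.1430487940203556 34.47440623901266
60 [0.5142 0.1949] tangent yaw 69.97022204174556
50 [0.5379 0.1838] tangent yaw 59.97022204174556
45 [0.5489 0.1768] tangent yaw 54.97022204174556
40 [0.5593 0.1688] tangent yaw 49.97022204174556
35 [0.5689 0.16  ] tangent yaw 44.97022204174556
30 [0.5778 0.1503] tangent yaw 39.97022204174556
20 [0.5927 0.1289] tangent yaw 29.970222041745558
10 [0.6038 0.1052] tangent yaw 19.970222041745558
0 [0.6105 0.0799] tangent yaw 9.97022204174556
-10 [0.6128 0.0539] tangent yaw -0.029777958254440406
-20 [0.6105 0.0278] tangent yaw -10.02977795825444
-30 [0.6037 0.0026] tangent yaw -20.029777958254442
-40 [ 0.5927 -0.0211] tangent yaw -30.029777958254442
-52 [ 0.5742 -0.0465] tangent yaw -42.02977795825444
```

View pics/d.png

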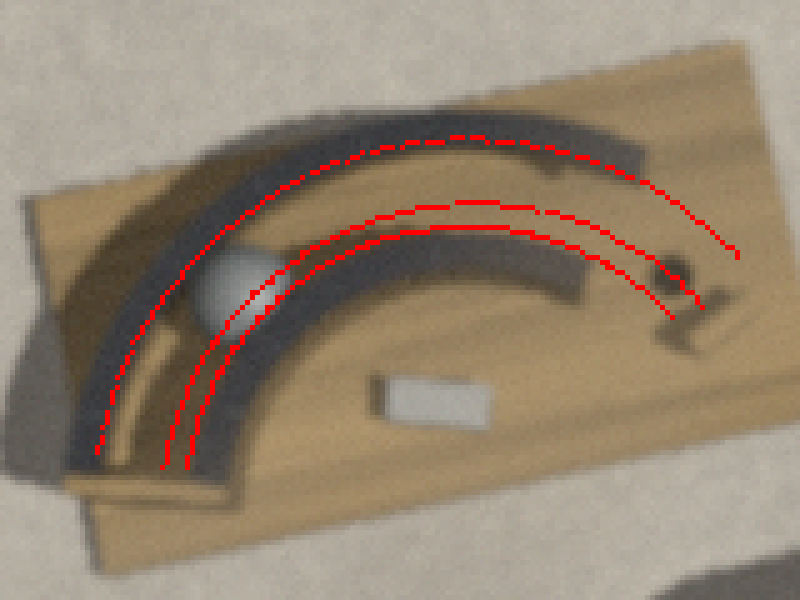

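The overlay shows the fitted slot edges close to the strips, a few mm high at left. I start moving and will refine the centre from the saved picture.

Emit:
play_rows:
  rows:
    - {"dx":4,"dy":4,"dz":0,"rz":0.05,"grip":0}
    - {"dx":8,"dy":8,"dz":0,"rz":0.1,"grip":0}
    - {"dx":12,"dy":12,"dz":0,"rz":0.15,"grip":0}
    - {"dx":16,"dy":16,"dz":0,"rz":0.2,"grip":0}
    - {"dx":20,"dy":20,"dz":0,"rz":0.25,"grip":0}
    - {"dx":24,"dy":25,"dz":0,"rz":0.3,"grip":0}
    - {"dx":27,"dy":30,"dz":0,"rz":0.35,"grip":0}
    - {"dx":29,"dy":35,"dz":0,"rz":0.4,"grip":0}

```text
schema error: expected keys rx, ry, rz, dx, dy, dz, grip
```

```bash
python3 - <<'E'
from h import *
p=cv2.imread("pics/top0.png").astype(np.float32); q=cv2.GaussianBlur(p,(3,3),.7)
ratio=(q[...,2]-q[...,0]); C=np.array([.4628,.054]); psi=np.radians(9.97)
def edges(C,which):
    out=[]
    for a in np.arange(-36,66,2.):
        if 18<a<50: continue
        t=psi+np.radians(a); rr=np.arange(.100,.200,.0005)
        if which=="in": rr=np.arange(.112,.145,.0005)
        else: rr=np.arange(.155,.182,.0005)
        W=np.c_[C[0]+rr*np.cos(t),C[1]+rr*np.sin(t),np.full(len(rr),.061)]
        u=proj("top",W); v=cv2.remap(ratio,u[:,0].astype(np.float32).reshape(1,-1),u[:,1].astype(np.float32).reshape(1,-1),1)[0]
        g=np.gradient(v)*(1 if which=="in" else -1)
        i=np.argmax(g)
        if g[i]>.4 and 2<i<len(rr)-3: out.append((a,rr[i]))
    return np.array(out)
x=C
for _ in range(4):
    E={w:edges(x,w) for w in("in","out")}
    pts=[];R=[]
    for w,r0 in(("in",.129),("out",.171)):
        t=psi+np.radians(E[w][:,0]); pts.append(x+E[w][:,1:]*np.c_[np.cos(t),np.sin(t)]);R+=[r0]*len(t)
    pts=np.vstack(pts);R=np.array(R)
    x=least_squares(lambda v:np.hypot(*(pts-v).T)-R,x,loss='soft_l1',f_scale=.001).x
    print(x.round(4))
r=np.hypot(*(pts-x).T)-R; n=len(E["in"]); print("resid mm in",(r[:n]*1e3).round(1),"\nout",(r[n:]*1e3).round(1))
hole=cast("top",[[273.9,184.8]],.012)[0];d=hole-x;th=np.degrees(np.arctan2(d[1],d[0]));print(hole,np.hypot(*d),"yaw",th+52)
b=cast("top",[[188.75,187.53]],.057)[0];d=b-x;print("ball",b,np.hypot(*d),np.degrees(np.arctan2(d[1],d[0]))-th-52)
E
```

```text
[0.4593 0.0521]
[0.4593 0.0524]
[0.4593 0.0522]
[0.4594 0.0523]
resid mm in [-1.5  1.5  1.   2.   0.5  2.  -0.5  2.5  0.9  0.9  0.4 -0.6 -0.1 -1.1
  0.4  0.9  1.9  1.9  1.4  0.9  1.4  1.4  1.9 -0.1  0.4  0.8  0.8  1.3
  0.3  0.8  0.8  0.3 -1.2 -1.2  0.3 -0.2] 
out [-1.  -0.  -1.5 -3.5 -2.  -0.5  0.5 -4.5 -1.6 -2.6 -1.6 -2.1 -1.1 -1.1
 -0.6 -0.1  0.4 -0.1 -0.1 -1.1 -0.1 -0.1 -2.1  0.4 -0.1  0.3 -0.2 -0.7
 -1.2 -0.2 -0.7  0.3 -0.2 -0.7 -0.2 -0.7]
[ 0.57386415 -0.0461418 ] 0.1510105889108503 yaw 11.291778471048538
ball [0.56545046 0.15462814] 0.1473416175695573 32.66913369934194
```

The refined centre is C=(0.4594, 0.0523) with yaw 11.3°. The hole then comes out at radius 151 mm and the ball at about 32°, which matches the spec.

Emit:
play_rows:
  rows:
    - {"dx":4,"dy":4,"dz":0,"rx":0,"ry":0,"rz":0.05,"grip":0}
    - {"dx":8,"dy":8,"dz":0,"rx":0,"ry":0,"rz":0.1,"grip":0}
    - {"dx":12,"dy":12,"dz":0,"rx":0,"ry":0,"rz":0.15,"grip":0}
    - {"dx":16,"dy":16,"dz":0,"rx":0,"ry":0,"rz":0.2,"grip":0}
    - {"dx":20,"dy":20,"dz":0,"rx":0,"ry":0,"rz":0.25,"grip":0}
    - {"dx":24,"dy":25,"dz":0,"rx":0,"ry":0,"rz":0.3,"grip":0}
    - {"dx":27,"dy":30,"dz":0,"rx":0,"ry":0,"rz":0.35,"grip":0}
    - {"dx":29,"dy":35,"dz":0,"rx":0,"ry":0,"rz":0.4,"grip":0}

```text
time: 1.1
position: [0.5039, -0.2883, 0.3036]
tcp_rot: [-2.938, -1.111, 0.0]
wrist_force: [1.0, 0.3, 1.6]
opening: -0.003
grip_force: 0.0
```

```bash
cat >> h.py <<'E'
C=np.array([.4594,.0523]); PSI=11.3
def P(a,r=.15):
    t=np.radians(PSI+a); return C+r*np.array([np.cos(t),np.sin(t)])
def yaw():  # tool y yaw, tool z
    R=cv2.Rodrigues(sense()['tcp_rot'])[0]; return np.degrees(np.arctan2(R[1,1],R[0,1])),R[:,2]
E
python3 - <<'E'
from h import *
s=sense();print(s['time'],s['position'],yaw(),s['opening'],s['joint_pos'].round(2))
print("above", P(54), (P(54)-s['position'][:2])*100,"want yaw",PSI+54-90)
E
```

```text
1.1 [ 0.50388638 -0.28834557  0.30360655] (np.float64(-48.554701329872984), array([-1.71846759e-04,  4.45308967e-04, -9.99999886e-01])) -0.002840502008626521 [ 0.56  0.28 -0.19  1.81  0.06  1.05 -0.49]
above [0.52208006 0.18857623] [ 1.81936811 47.6921795 ] want yaw -24.700000000000003
```

Emit:
play_rows:
  rows:
    - {"dx":0.5,"dy":6,"dz":0,"rx":0,"ry":0,"rz":0.05,"grip":0}
    - {"dx":1,"dy":12,"dz":0,"rx":0,"ry":0,"rz":0.1,"grip":0}
    - {"dx":1.5,"dy":18,"dz":0,"rx":0,"ry":0,"rz":0.15,"grip":0}
    - {"dx":2,"dy":24,"dz":0,"rx":0,"ry":0,"rz":0.2,"grip":0}
    - {"dx":2,"dy":30,"dz":-2,"rx":0,"ry":0,"rz":0.25,"grip":0}
    - {"dx":2,"dy":36,"dz":-4,"rx":0,"ry":0,"rz":0.3,"grip":0}
    - {"dx":1.8,"dy":42,"dz":-6,"rx":0,"ry":0,"rz":0.36,"grip":0}
    - {"dx":1.8,"dy":47.7,"dz":-8,"rx":0,"ry":0,"rz":0.417,"grip":0}

```text
time: 2.1
position: [0.5204, 0.188, 0.2233]
tcp_rot: [2.645, 1.694, 0.0]
wrist_force: [1.3, -0.4, 0.2]
opening: -0.007
grip_force: 0.0
```

Emit:
play_rows:
  rows:
    - {"dx":0,"dy":0,"dz":-2,"rx":0,"ry":0,"rz":0,"grip":0}
    - {"dx":0,"dy":0,"dz":-3,"rx":0,"ry":0,"rz":0,"grip":0}
    - {"dx":0,"dy":0,"dz":-3,"rx":0,"ry":0,"rz":0,"grip":0}

```text
time: 2.48
position: [0.5207, 0.1854, 0.1935]
tcp_rot: [-2.648, -1.691, 0.002]
wrist_force: [1.0, 0.2, 0.8]
opening: -0.001
grip_force: 0.0
```

```bash
python3 - <<'E'
from h import *
s=sense();print(s['time'],s['position'],yaw(),s['wrist_force'],s['joint_pos'].round(2))
print("todo cm", (P(54)-s['position'][:2])*100,"yaw",PSI+54-90)
p,d=get_image("side"); cv2.imwrite("pics/s1.png",cv2.resize(p[120:350,100:400],None,fx=2,fy=2))
E
```

```text
2.475 [0.52072037 0.18539534 0.19352393] (np.float64(-24.880944813759314), array([-1.12978024e-03, -6.25228065e-04, -9.99999166e-01])) [1.0129652  0.1553119  0.81047224] [-0.06  0.4  -0.48  1.96  0.24  0.84 -1.11]
todo cm [0.13596901 0.31808849] yaw -24.700000000000003
```

View pics/s1.png

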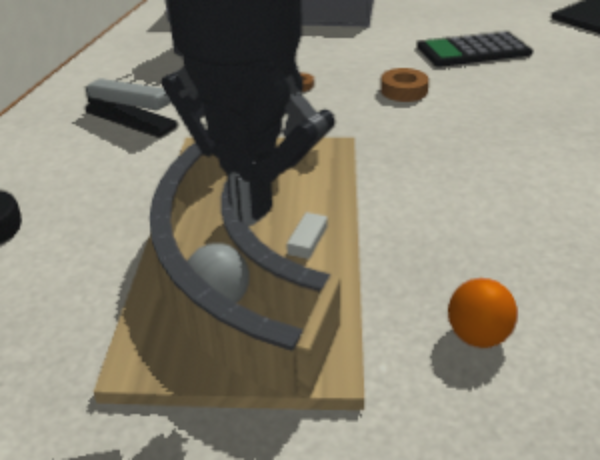

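The side view shows the fingers closed above the track's closed-end half, with the ball visible in the slot at crop (218,270). I descend to just above the strips and check the xy.

Emit:
play_rows:
  rows:
    - {"dx":0.1,"dy":0.25,"dz":-2,"rx":0,"ry":0,"rz":0,"grip":0}
    - {"dx":0.1,"dy":0.25,"dz":-4,"rx":0,"ry":0,"rz":0,"grip":0}
    - {"dx":0.1,"dy":0.25,"dz":-4.8,"rx":0,"ry":0,"rz":0,"grip":0}
    - {"dx":0.1,"dy":0.25,"dz":-4.8,"rx":0,"ry":0,"rz":0,"grip":0}
    - {"dx":0.1,"dy":0.25,"dz":-4.8,"rx":0,"ry":0,"rz":0,"grip":0}

```text
time: 3.15
position: [0.522, 0.189, 0.1463]
tcp_rot: [-2.647, -1.692, -0.001]
wrist_force: [0.2, 0.2, -0.1]
opening: -0.003
grip_force: 0.0
```

```bash
python3 - <<'E'
from h import *
s=sense();print(s['time'],s['position'],yaw(),s['wrist_force'])
print("todo cm", (P(54)-s['position'][:2])*100,"yaw",PSI+54-90)
E
```

```text
3.15 [0.52202674 0.18897145 0.14632294] (np.float64(-24.80931373339006), array([ 4.07559919e-04,  3.12197982e-04, -9.99999868e-01])) [ 0.21956644  0.2496224  -0.09965555]
todo cm [ 0.00533218 -0.03952212] yaw -24.700000000000003
```

Emit:
play_rows:
  rows:
    - {"dx":0,"dy":0,"dz":-1,"rx":0,"ry":0,"rz":0,"grip":0}
    - {"dx":0,"dy":0,"dz":-2,"rx":0,"ry":0,"rz":0,"grip":0}
    - {"dx":0,"dy":0,"dz":-3,"rx":0,"ry":0,"rz":0,"grip":0}
    - {"dx":0,"dy":0,"dz":-4,"rx":0,"ry":0,"rz":0,"grip":0}
    - {"dx":0,"dy":0,"dz":-5,"rx":0,"ry":0,"rz":0,"grip":0}
    - {"dx":0,"dy":0,"dz":-5.3,"rx":0,"ry":0,"rz":0,"grip":0}
    - {"dx":0,"dy":0,"dz":-5.3,"rx":0,"ry":0,"rz":0,"grip":0}

```text
time: 4.03
position: [0.5218, 0.1889, 0.0928]
tcp_rot: [-2.647, -1.692, 0.0]
wrist_force: [0.1, 0.3, 0.1]
opening: -0.004
grip_force: 0.0
```

```bash
python3 - <<'E'
from h import *
s=sense();print(s['time'],s['position'],yaw(),s['wrist_force'])
p0=P(54)
prev=54
for a in np.arange(52,-38,-2): 
    d=(P(a)-p0)*100; print(a,d.round(1),round(np.radians(a-prev),3),end=' | ')
    if (54-a)%16==0: p0=P(a);prev=a;print()
E
```

```text
4.025 [0.52175361 0.18887013 0.0927962 ] (np.float64(-24.804713998868085), array([-3.02338709e-04,  1.80968392e-05, -9.99999954e-01])) [0.05939198 0.33801581 0.07761763]
52 [ 0.5 -0.2] -0.035 | 50 [ 0.9 -0.5] -0.07 | 48 [ 1.4 -0.7] -0.105 | 46 [ 1.8 -1. ] -0.14 | 44 [ 2.3 -1.3] -0.175 | 42 [ 2.7 -1.6] -0.209 | 40 [ 3.1 -1.9] -0.244 | 38 [ 3.5 -2.3] -0.279 | 
36 [ 0.4 -0.3] -0.035 | 34 [ 0.8 -0.7] -0.07 | 32 [ 1.1 -1.1] -0.105 | 30 [ 1.5 -1.5] -0.14 | 28 [ 1.8 -1.9] -0.175 | 26 [ 2.2 -2.3] -0.209 | 24 [ 2.5 -2.7] -0.244 | 22 [ 2.8 -3.1] -0.279 | 
20 [ 0.3 -0.4] -0.035 | 18 [ 0.5 -0.9] -0.07 | 16 [ 0.8 -1.4] -0.105 | 14 [ 1.  -1.8] -0.14 | 12 [ 1.2 -2.3] -0.175 | 10 [ 1.4 -2.8] -0.209 | 8 [ 1.6 -3.3] -0.244 | 6 [ 1.8 -3.8] -0.279 | 
4 [ 0.1 -0.5] -0.035 | 2 [ 0.3 -1. ] -0.07 | 0 [ 0.4 -1.5] -0.105 | -2 [ 0.5 -2. ] -0.14 | -4 [ 0.6 -2.6] -0.175 | -6 [ 0.6 -3.1] -0.209 | -8 [ 0.7 -3.6] -0.244 | -10 [ 0.7 -4.1] -0.279 | 
-12 [ 0.  -0.5] -0.035 | -14 [-0. -1.] -0.07 | -16 [-0.  -1.6] -0.105 | -18 [-0.1 -2.1] -0.14 | -20 [-0.2 -2.6] -0.175 | -22 [-0.3 -3.1] -0.209 | -24 [-0.4 -3.6] -0.244 | -26 [-0.5 -4.1] -0.279 | 
-28 [-0.1 -0.5] -0.035 | -30 [-0.3 -1. ] -0.07 | -32 [-0.5 -1.5] -0.105 | -34 [-0.7 -2. ] -0.14 | -36 [-0.9 -2.5] -0.175 |
```

Emit:
play_rows:
  rows:
    - {"dx":0.5,"dy":-0.2,"dz":0,"rx":0,"ry":0,"rz":-0.035,"grip":0}
    - {"dx":0.9,"dy":-0.5,"dz":0,"rx":0,"ry":0,"rz":-0.07,"grip":0}
    - {"dx":1.4,"dy":-0.7,"dz":0,"rx":0,"ry":0,"rz":-0.105,"grip":0}
    - {"dx":1.8,"dy":-1.0,"dz":0,"rx":0,"ry":0,"rz":-0.14,"grip":0}
    - {"dx":2.3,"dy":-1.3,"dz":0,"rx":0,"ry":0,"rz":-0.175,"grip":0}
    - {"dx":2.7,"dy":-1.6,"dz":0,"rx":0,"ry":0,"rz":-0.21,"grip":0}
    - {"dx":3.1,"dy":-1.9,"dz":0,"rx":0,"ry":0,"rz":-0.245,"grip":0}
    - {"dx":3.5,"dy":-2.3,"dz":0,"rx":0,"ry":0,"rz":-0.28,"grip":0}

```text
time: 5.03
position: [0.5571, 0.1656, 0.093]
tcp_rot: [-2.858, -1.303, -0.0]
wrist_force: [-0.4, 0.8, -0.2]
opening: 0.002
grip_force: 0.3
```

Emit:
play_rows:
  rows:
    - {"dx":0.4,"dy":-0.3,"dz":0,"rx":0,"ry":0,"rz":-0.035,"grip":0}
    - {"dx":0.8,"dy":-0.7,"dz":0,"rx":0,"ry":0,"rz":-0.07,"grip":0}
    - {"dx":1.1,"dy":-1.1,"dz":0,"rx":0,"ry":0,"rz":-0.105,"grip":0}
    - {"dx":1.5,"dy":-1.5,"dz":0,"rx":0,"ry":0,"rz":-0.14,"grip":0}
    - {"dx":1.8,"dy":-1.9,"dz":0,"rx":0,"ry":0,"rz":-0.175,"grip":0}
    - {"dx":2.2,"dy":-2.3,"dz":0,"rx":0,"ry":0,"rz":-0.21,"grip":0}
    - {"dx":2.5,"dy":-2.7,"dz":0,"rx":0,"ry":0,"rz":-0.245,"grip":0}
    - {"dx":2.8,"dy":-3.1,"dz":0,"rx":0,"ry":0,"rz":-0.28,"grip":0}

```text
time: 6.02
position: [0.585, 0.1345, 0.093]
tcp_rot: [-3.012, -0.891, -0.0]
wrist_force: [0.0, 0.7, 0.6]
opening: 0.001
grip_force: 0.5
```

```bash
python3 - <<'E'
from h import *
s=sense();print(s['time'],s['position'],yaw(),s['wrist_force'])
print("todo cm from 22", (P(22)-s['position'][:2])*100,"yaw",PSI+22-90)
p,d=get_image("side"); cv2.imwrite("pics/s2.png",cv2.resize(p[120:350,100:400],None,fx=2,fy=2))
E
```

```text
6.025 [0.58503815 0.13451787 0.09296889] (np.float64(-57.03236645701052), array([ 6.38328910e-05,  4.95522538e-05, -9.99999997e-01])) [0.01177681 0.72170485 0.63778704]
todo cm from 22 [-0.02670474  0.01355546] yaw -56.7
```

View pics/s2.png

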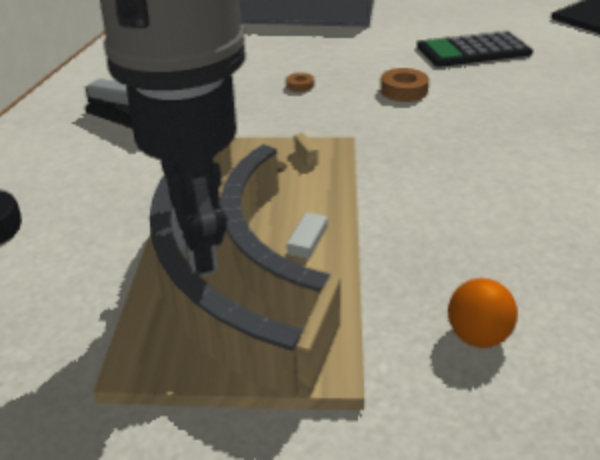

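The side view shows the fingers in the slot at crop (207,250) with the ball ahead of them and no longer in its starting place. The forces are small, so I keep pushing.

Emit:
play_rows:
  rows:
    - {"dx":0.3,"dy":-0.4,"dz":0,"rx":0,"ry":0,"rz":-0.035,"grip":0}
    - {"dx":0.5,"dy":-0.9,"dz":0,"rx":0,"ry":0,"rz":-0.07,"grip":0}
    - {"dx":0.8,"dy":-1.4,"dz":0,"rx":0,"ry":0,"rz":-0.105,"grip":0}
    - {"dx":1.0,"dy":-1.8,"dz":0,"rx":0,"ry":0,"rz":-0.14,"grip":0}
    - {"dx":1.2,"dy":-2.3,"dz":0,"rx":0,"ry":0,"rz":-0.175,"grip":0}
    - {"dx":1.4,"dy":-2.8,"dz":0,"rx":0,"ry":0,"rz":-0.21,"grip":0}
    - {"dx":1.6,"dy":-3.3,"dz":0,"rx":0,"ry":0,"rz":-0.245,"grip":0}
    - {"dx":1.8,"dy":-3.8,"dz":0,"rx":0,"ry":0,"rz":-0.28,"grip":0}

```text
time: 7.08
position: [0.6029, 0.0965, 0.093]
tcp_rot: [-3.107, -0.462, -0.0]
wrist_force: [-0.8, 1.4, 0.9]
opening: 0.0
grip_force: 0.6
```

Emit:
play_rows:
  rows:
    - {"dx":0.1,"dy":-0.5,"dz":0,"rx":0,"ry":0,"rz":-0.035,"grip":0}
    - {"dx":0.3,"dy":-1.0,"dz":0,"rx":0,"ry":0,"rz":-0.07,"grip":0}
    - {"dx":0.4,"dy":-1.5,"dz":0,"rx":0,"ry":0,"rz":-0.105,"grip":0}
    - {"dx":0.5,"dy":-2.0,"dz":0,"rx":0,"ry":0,"rz":-0.14,"grip":0}
    - {"dx":0.6,"dy":-2.6,"dz":0,"rx":0,"ry":0,"rz":-0.175,"grip":0}
    - {"dx":0.6,"dy":-3.1,"dz":0,"rx":0,"ry":0,"rz":-0.21,"grip":0}
    - {"dx":0.7,"dy":-3.6,"dz":0,"rx":0,"ry":0,"rz":-0.245,"grip":0}
    - {"dx":0.7,"dy":-4.1,"dz":0,"rx":0,"ry":0,"rz":-0.28,"grip":0}

```text
time: 8.07
position: [0.6099, 0.0556, 0.093]
tcp_rot: [-3.141, -0.024, -0.0]
wrist_force: [0.1, 0.7, -0.0]
opening: 0.004
grip_force: 0.4
```

```bash
python3 - <<'E'
from h import *
s=sense();print(s['time'],s['position'],yaw(),s['wrist_force'],s['joint_pos'].round(2))
print("todo cm from -10", (P(-10)-s['position'][:2])*100,"yaw",PSI-10-90)
E
```

```text
8.075 [0.60991388 0.05560727 0.09302814] (np.float64(-89.11115333492269), array([ 2.35322549e-04,  2.12158198e-04, -9.99999950e-01])) [ 0.0673047   0.66353894 -0.04586172] [-0.1   0.58 -0.13  1.89  0.11  0.68 -1.85]
todo cm from -10 [-0.05524916  0.00958282] yaw -88.7
```

Emit:
play_rows:
  rows:
    - {"dx":0,"dy":-0.5,"dz":0,"rx":0,"ry":0,"rz":-0.035,"grip":0}
    - {"dx":-0.1,"dy":-1.0,"dz":0,"rx":0,"ry":0,"rz":-0.07,"grip":0}
    - {"dx":-0.1,"dy":-1.5,"dz":0,"rx":0,"ry":0,"rz":-0.105,"grip":0}
    - {"dx":-0.1,"dy":-2.0,"dz":0,"rx":0,"ry":0,"rz":-0.14,"grip":0}
    - {"dx":-0.2,"dy":-2.4,"dz":0,"rx":0,"ry":0,"rz":-0.165,"grip":0}
    - {"dx":-0.3,"dy":-2.8,"dz":0,"rx":0,"ry":0,"rz":-0.19,"grip":0}
    - {"dx":-0.3,"dy":-3.1,"dz":0,"rx":0,"ry":0,"rz":-0.21,"grip":0}
    - {"dx":-0.3,"dy":-3.3,"dz":0,"rx":0,"ry":0,"rz":-0.225,"grip":0}

```text
time: 9.07
position: [0.6068, 0.0226, 0.093]
tcp_rot: [3.125, -0.327, 0.0]
wrist_force: [-0.4, 0.3, -0.4]
opening: 0.001
grip_force: 0.2
```

```bash
python3 - <<'E'
from h import *
s=sense();print(s['time'],s['position'],yaw(),s['wrist_force'],s['joint_pos'].round(2))
x=s['position'][:2]-C; print("ang",np.degrees(np.arctan2(x[1],x[0]))-PSI, np.hypot(*x))
for a in(-26,-28,-30,-32,-34,-36): print(a,((P(a)-s['position'][:2])*100).round(2))
p,d=get_image("side"); a=p[120:270,150:350]
q,d=get_image("top"); b=q[130:250,200:360]
cv2.imwrite("pics/s3.png",np.hstack([cv2.resize(a,(400,300)),cv2.resize(b,(400,300))]))
E
```

```text
9.075 [0.60681713 0.02257351 0.0929513 ] (np.float64(-101.9387544118972), array([ 2.96925200e-05, -1.19106251e-05, -9.99999999e-01])) [-0.35171877  0.33139913 -0.42401941] [-0.09  0.57 -0.07  1.9   0.06  0.67 -1.97]
ang -22.700742031181363 0.15038441850143386
-26 [-0.23 -0.83]
-28 [-0.37 -1.34]
-30 [-0.53 -1.84]
-32 [-0.71 -2.33]
-34 [-0.9  -2.82]
-36 [-1.11 -3.3 ]
```

View pics/s3.png

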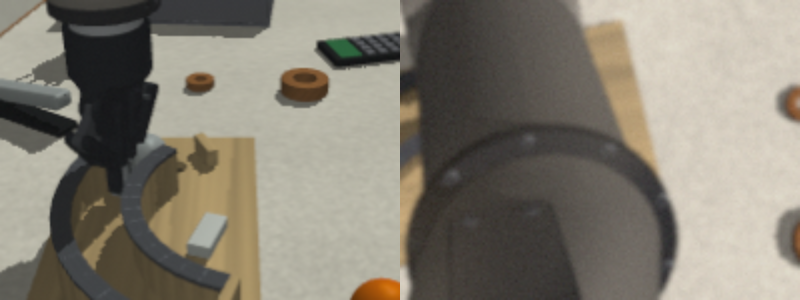

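The left panel shows the ball just ahead of the fingers at (155,145), close to the gap; the top view is hidden by the arm. I continue at about half speed.

Emit:
play_rows:
  rows:
    - {"dx":0,"dy":-0.25,"dz":0,"rx":0,"ry":0,"rz":-0.015,"grip":0}
    - {"dx":-0.1,"dy":-0.5,"dz":0,"rx":0,"ry":0,"rz":-0.035,"grip":0}
    - {"dx":-0.2,"dy":-0.75,"dz":0,"rx":0,"ry":0,"rz":-0.05,"grip":0}
    - {"dx":-0.25,"dy":-1.0,"dz":0,"rx":0,"ry":0,"rz":-0.07,"grip":0}
    - {"dx":-0.35,"dy":-1.25,"dz":0,"rx":0,"ry":0,"rz":-0.09,"grip":0}
    - {"dx":-0.4,"dy":-1.5,"dz":0,"rx":0,"ry":0,"rz":-0.11,"grip":0}
    - {"dx":-0.5,"dy":-1.75,"dz":0,"rx":0,"ry":0,"rz":-0.125,"grip":0}
    - {"dx":-0.6,"dy":-2.0,"dz":0,"rx":0,"ry":0,"rz":-0.14,"grip":0}

```text
time: 10.18
position: [0.6008, 0.0026, 0.093]
tcp_rot: [-3.094, 0.544, -0.0]
wrist_force: [-0.5, 1.0, 1.2]
opening: -0.0
grip_force: 0.2
```

```bash
python3 - <<'E'
from h import *
s=sense();print(s['time'],s['position'],yaw(),s['wrist_force'],s['joint_pos'].round(2))
x=s['position'][:2]-C; print("ang",np.degrees(np.arctan2(x[1],x[0]))-PSI, np.hypot(*x))
for a in(-32,-34,-36,-37): print(a,((P(a)-s['position'][:2])*100).round(2))
p,d=get_image("side")
hsv=cv2.cvtColor(p,cv2.COLOR_BGR2HSV)
H=P(-52); print("expected seated ball px",proj("side",[[*H,.0355],[*P(-36.5),.05]]).round(1), "rad px",26*355/1000/ (np.linalg.inv(camera_params("side")["pose"])@np.r_[H,.035,1])[2])
m=((hsv[...,1]<35)&(hsv[...,2]>75)&(hsv[...,2]<200)).astype(np.uint8); mm=np.zeros_like(m); mm[165:215,215:265]=m[165:215,215:265]
k,l,st,c=cv2.connectedComponentsWithStats(mm)
for i in range(1,k):
    if st[i,4]>20: print(st[i],c[i].round(1))
cv2.imwrite("pics/s4.png",cv2.resize(p[150:230,190:290],None,fx=4,fy=4))
E
```

```text
10.175 [0.60075069 0.00263839 0.09296389] (np.float64(-109.95322830404189), array([ 4.27573932e-05,  3.99595077e-05, -9.99999998e-01])) [-0.53148847  1.0230691   1.15853318] [-0.09  0.57 -0.03  1.92  0.03  0.65 -2.06]
ang -30.65821966036986 0.1498208654346481
-32 [-0.1  -0.34]
-34 [-0.3  -0.82]
-36 [-0.51 -1.3 ]
-37 [-0.62 -1.54]
expected seated ball px [[235.8 193.6]
 [220.  194.8]] rad px 12.676085830967153
[224 165  41  34 820] [246.3 178.4]
```

View pics/s4.png

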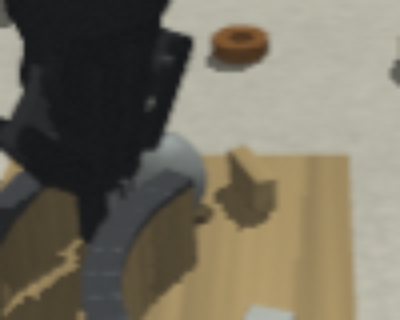

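The crop shows the ball leaving the strips, right edge at crop x≈207 (full u≈242); seated, its edge should be at about u≈248. It has not reached the seat yet.

Emit:
play_rows:
  rows:
    - {"dx":-0.1,"dy":-0.25,"dz":0,"rx":0,"ry":0,"rz":-0.02,"grip":0}
    - {"dx":-0.2,"dy":-0.5,"dz":0,"rx":0,"ry":0,"rz":-0.04,"grip":0}
    - {"dx":-0.25,"dy":-0.7,"dz":0,"rx":0,"ry":0,"rz":-0.055,"grip":0}
    - {"dx":-0.35,"dy":-0.95,"dz":0,"rx":0,"ry":0,"rz":-0.07,"grip":0}
    - {"dx":-0.45,"dy":-1.15,"dz":0,"rx":0,"ry":0,"rz":-0.085,"grip":0}
    - {"dx":-0.5,"dy":-1.3,"dz":0,"rx":0,"ry":0,"rz":-0.095,"grip":0}
    - {"dx":-0.5,"dy":-1.3,"dz":0,"rx":0,"ry":0,"rz":-0.095,"grip":0}

```text
time: 11.1
position: [0.5958, -0.0104, 0.0929]
tcp_rot: [3.065, -0.69, 0.0]
wrist_force: [-0.1, 0.0, -0.0]
opening: -0.003
grip_force: 0.0
```

```bash
cat >> h.py <<'E'
def ballside(name=None,box=(175,212,222,262)):
    p,d=get_image("side"); hsv=cv2.cvtColor(p,cv2.COLOR_BGR2HSV)
    y0,y1,x0,x1=box
    m=np.zeros(p.shape[:2],np.uint8); m[y0:y1,x0:x1]=((hsv[...,1]<45)&(hsv[...,2]>70)&(hsv[...,2]<190))[y0:y1,x0:x1]
    if name: cv2.imwrite(name,cv2.resize(p[150:230,190:290],None,fx=4,fy=4))
    return p,m
E
python3 - <<'E'
from h import *
s=sense();print(s['time'],s['position'],yaw(),s['wrist_force'],s['joint_pos'].round(2))
x=s['position'][:2]-C; print("ang",np.degrees(np.arctan2(x[1],x[0]))-PSI, np.hypot(*x))
p,m=ballside("pics/s5.png")
for r in range(178,210,3): print(r,"".join('#' if v else '.' for v in m[r,220:262]), p[r,236:256:3].tolist())
E
```

```text
11.1 [ 0.59577369 -0.01035268  0.09294615] (np.float64(-115.36024123947675), array([ 2.08890323e-05, -4.65469881e-05, -9.99999999e-01])) [-0.13282344  0.00685536 -0.00714132] [-0.08  0.56 -0.01  1.93  0.01  0.65 -2.11]
ang -35.97495576383567 0.15007711813095395
178 .................######################### [[58, 61, 60], [162, 176, 177], [165, 180, 181], [165, 179, 180], [162, 176, 178], [166, 180, 182], [165, 180, 182]]
181 ................########################## [[119, 125, 123], [152, 159, 156], [164, 177, 178], [167, 181, 183], [164, 179, 181], [168, 183, 184], [167, 181, 183]]
184 ..............############################ [[128, 131, 124], [158, 161, 154], [165, 168, 160], [142, 147, 141], [166, 180, 182], [163, 177, 178], [164, 178, 179]]
187 ..........###################....######### [[113, 115, 110], [122, 123, 118], [129, 132, 126], [131, 133, 127], [121, 133, 134], [102, 146, 167], [165, 181, 183]]
190 .........#####################............ [[97, 99, 95], [102, 104, 99], [107, 109, 104], [112, 113, 109], [113, 115, 109], [99, 140, 161], [104, 148, 170]]
193 .......
[... 179 characters left out ...]
..... [[48, 48, 47], [82, 84, 80], [84, 85, 82], [78, 80, 76], [75, 76, 72], [52, 71, 81], [60, 85, 97]]
199 ..#########........#########.............. [[53, 75, 85], [81, 85, 83], [81, 83, 79], [76, 78, 74], [65, 69, 68], [52, 72, 81], [63, 88, 100]]
202 ..#####............#######................ [[53, 74, 84], [77, 81, 78], [77, 79, 75], [69, 71, 68], [54, 75, 85], [56, 77, 88], [59, 82, 94]]
205 ..###..............###.................... [[53, 73, 84], [64, 71, 72], [61, 69, 70], [53, 73, 84], [86, 121, 139], [57, 78, 88], [60, 83, 96]]
208 ..#....................................... [[53, 74, 83], [51, 71, 80], [53, 72, 82], [59, 82, 93], [101, 146, 166], [106, 152, 175], [105, 150, 171]]
```

Row 193 gives a right edge at about u≈250 and the ball's bottom at about 206, matching the seat once the side camera's offset at the hole (~4 px) is counted; contact force is zero. I lift out, turn for the grasp, clear the view and check from the top.

Emit:
play_rows:
  rows:
    - {"dx":0,"dy":0,"dz":2,"rx":0,"ry":0,"rz":0,"grip":0}
    - {"dx":0,"dy":0,"dz":5,"rx":0,"ry":0,"rz":0,"grip":0}
    - {"dx":0,"dy":0,"dz":9,"rx":0,"ry":0,"rz":0,"grip":0}
    - {"dx":0,"dy":0,"dz":13,"rx":0,"ry":0,"rz":0,"grip":0}
    - {"dx":0,"dy":-4,"dz":15,"rx":0,"ry":0,"rz":0.15,"grip":0.5}
    - {"dx":0,"dy":-9,"dz":15,"rx":0,"ry":0,"rz":0.3,"grip":1}
    - {"dx":0,"dy":-15,"dz":15,"rx":0,"ry":0,"rz":0.45,"grip":1}
    - {"dx":0,"dy":-21,"dz":15,"rx":0,"ry":0,"rz":0.6,"grip":1}

```text
time: 12.15
position: [0.5958, -0.2218, 0.2448]
tcp_rot: [3.131, 0.256, 0.002]
wrist_force: [1.7, 0.4, -0.4]
opening: 0.851
grip_force: 0.0
```

Emit:
play_rows:
  rows:
    - {"dx":0,"dy":-3,"dz":0,"rx":0,"ry":0,"rz":0.15,"grip":1}
    - {"dx":0,"dy":-6,"dz":0,"rx":0,"ry":0,"rz":0.3,"grip":1}
    - {"dx":0,"dy":-8,"dz":0,"rx":0,"ry":0,"rz":0.45,"grip":1}
    - {"dx":0,"dy":-8,"dz":0,"rx":0,"ry":0,"rz":0.6,"grip":1}
    - {"dx":0,"dy":-8,"dz":0,"rx":0,"ry":0,"rz":0.704,"grip":1}

```text
time: 12.78
position: [0.5957, -0.3006, 0.2445]
tcp_rot: [2.851, 1.317, 0.001]
wrist_force: [-0.0, -0.4, 0.0]
opening: 0.995
grip_force: 0.0
```

```bash
python3 - <<'E'
from h import *
s=sense();print(s['time'],s['position'],yaw(),s['opening'],s['joint_pos'].round(2))
q,d=get_image("top"); hsv=cv2.cvtColor(q,cv2.COLOR_BGR2HSV)
H=P(-52);u=proj("top",[[*H,.0355]])[0];print("seat",H,"px expected",u)
m=np.zeros(q.shape[:2],np.uint8); m[165:205,255:290]=(hsv[...,1]<60)[165:205,255:290]
k,l,st,c=cv2.connectedComponentsWithStats(m); i=1+np.argmax(st[1:,4]); print(st[i],c[i])
b=cast("top",[c[i]],.0355)[0];print("ball",b,"off seat",(b-H)*1e3)
b=cast("top",[c[i]],.0355)[0]; print("todo cm",(b-s['position'][:2])*100)
p,_=get_image("side")
cv2.imwrite("pics/s6.png",np.hstack([cv2.resize(q[150:225,220:320],(400,300)),cv2.resize(p[150:225,190:290],(400,300))]))
E
```

```text
12.775 [ 0.59565371 -0.30061894  0.24448061] (np.float64(-40.416106182298584), array([ 7.11656686e-04, -5.31114418e-04, -9.99999606e-01])) 0.9954384037515646 [ 0.51  0.47 -0.18  1.67  0.1   1.01 -0.42]
seat [ 0.57312015 -0.04551476] px expected [273.78494899 183.43341256]
[264 173  22  22 370] [274.35945946 183.25945946]
ball [ 0.5735016  -0.04689933] off seat [ 0.38145179 -1.38456573]
todo cm [-2.2152107  25.37196162]
```

View pics/s6.png

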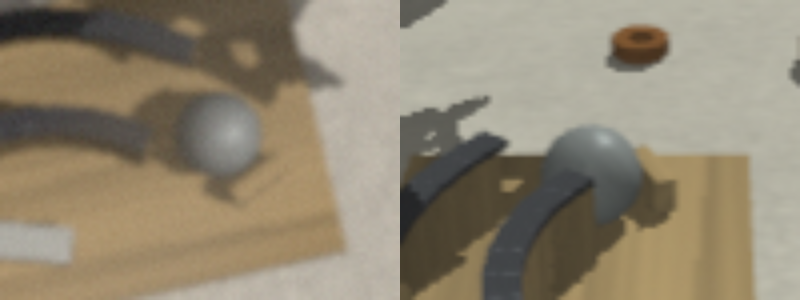

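The ball sits on the hole in both views: top centre (274.4,183.3) against (273.8,183.4) expected, within 1.5 mm. I go above it, then down with the fingers open across the radius.

Emit:
play_rows:
  rows:
    - {"dx":-0.5,"dy":5,"dz":0,"rx":0,"ry":0,"rz":0,"grip":1}
    - {"dx":-1,"dy":10,"dz":0,"rx":0,"ry":0,"rz":0,"grip":1}
    - {"dx":-1.5,"dy":15,"dz":-1,"rx":0,"ry":0,"rz":0,"grip":1}
    - {"dx":-2,"dy":20,"dz":-2,"rx":0,"ry":0,"rz":0,"grip":1}
    - {"dx":-2.2,"dy":24,"dz":-3,"rx":0,"ry":0,"rz":0,"grip":1}
    - {"dx":-2.2,"dy":25.4,"dz":-4,"rx":0,"ry":0,"rz":0,"grip":1}
    - {"dx":-2.2,"dy":25.4,"dz":-5,"rx":0,"ry":0,"rz":0,"grip":1}
    - {"dx":-2.2,"dy":25.4,"dz":-5,"rx":0,"ry":0,"rz":0,"grip":1}

```text
time: 13.88
position: [0.5735, -0.0477, 0.1924]
tcp_rot: [2.856, 1.309, -0.002]
wrist_force: [-0.0, -1.3, 0.6]
opening: 1.001
grip_force: 0.0
```

```bash
python3 - <<'E'
from h import *
s=sense();print(s['time'],s['position'],yaw(),"todo cm",(np.array([.5737,-.0464,.087])-s['position'])*100)
E
```

```text
13.875 [ 0.57354491 -0.04771117  0.1923746 ] (np.float64(-40.754542198232485), array([-1.21679035e-03, -5.68392390e-04, -9.99999098e-01])) todo cm [  0.01550942   0.13111738 -10.53745971]
```

Emit:
play_rows:
  rows:
    - {"dx":0,"dy":0,"dz":-3,"rx":0,"ry":0,"rz":0,"grip":1}
    - {"dx":0,"dy":0,"dz":-5.5,"rx":0,"ry":0,"rz":0,"grip":1}
    - {"dx":0,"dy":0,"dz":-7.5,"rx":0,"ry":0,"rz":0,"grip":1}
    - {"dx":0,"dy":0,"dz":-9,"rx":0,"ry":0,"rz":0,"grip":1}
    - {"dx":0,"dy":0,"dz":-10,"rx":0,"ry":0,"rz":0,"grip":1}
    - {"dx":0,"dy":0,"dz":-10.7,"rx":0,"ry":0,"rz":0,"grip":1}
    - {"dx":0,"dy":0,"dz":-10.7,"rx":0,"ry":0,"rz":0,"grip":1}
    - {"dx":0,"dy":0,"dz":-10.7,"rx":0,"ry":0,"rz":0,"grip":1}

```text
time: 14.88
position: [0.5741, -0.0462, 0.0864]
tcp_rot: [2.854, 1.312, 0.001]
wrist_force: [-0.5, -0.1, 0.0]
opening: 1.002
grip_force: 0.0
```

Emit:
play_rows:
  rows:
    - {"dx":0,"dy":0,"dz":0,"rx":0,"ry":0,"rz":0,"grip":0.7}
    - {"dx":0,"dy":0,"dz":0,"rx":0,"ry":0,"rz":0,"grip":0.6}
    - {"dx":0,"dy":0,"dz":0,"rx":0,"ry":0,"rz":0,"grip":0.5}
    - {"dx":0,"dy":0,"dz":0,"rx":0,"ry":0,"rz":0,"grip":0.4}
    - {"dx":0,"dy":0,"dz":0,"rx":0,"ry":0,"rz":0,"grip":0.3}
    - {"dx":0,"dy":0,"dz":0,"rx":0,"ry":0,"rz":0,"grip":0.3}
  squeeze: 50

```text
time: 15.62
position: [0.5737, -0.0458, 0.0865]
tcp_rot: [-2.854, -1.312, 0.0]
wrist_force: [-4.8, 2.0, 12.0]
opening: 0.583
grip_force: 49.7
```

Emit:
play_rows:
  rows:
    - {"dx":0,"dy":0,"dz":0.3,"rx":0,"ry":0,"rz":0,"grip":0.3}
    - {"dx":0,"dy":0,"dz":0.7,"rx":0,"ry":0,"rz":0,"grip":0.3}
    - {"dx":0,"dy":0,"dz":1.2,"rx":0,"ry":0,"rz":0,"grip":0.3}
    - {"dx":0,"dy":0,"dz":1.5,"rx":0,"ry":0,"rz":0,"grip":0.3}
    - {"dx":0,"dy":0,"dz":1.5,"rx":0,"ry":0,"rz":0,"grip":0.3}

```text
time: 16.25
position: [0.5739, -0.0463, 0.1012]
tcp_rot: [2.854, 1.312, 0.001]
wrist_force: [-0.0, -0.0, -5.5]
opening: 0.581
grip_force: 52.6
```

```bash
python3 - <<'E'
from h import *
s=sense();print(s['time'],s['position'],s['wrist_force'],s['opening'],s['grip_force'])
p,_=get_image("side"); cv2.imwrite("pics/s7.png",cv2.resize(p[130:230,180:300],None,fx=5,fy=5))
E
```

```text
16.25 [ 0.57394699 -0.04625052  0.10124565] [-0.01730892 -0.01626784 -5.52627827] 0.580608007177652 52.59157419204712
```

View pics/s7.png

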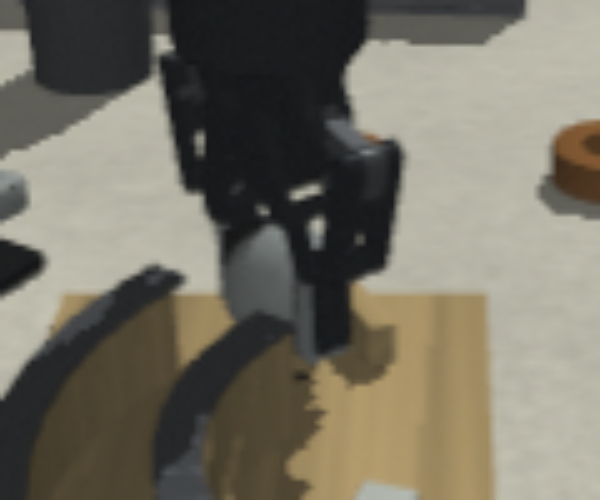

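The ball is off the board between the pads, crop (265,270), with 5.5 N (0.55 kg) hanging on the wrist. I lift, and refine the stand centre from the first picture.

Emit:
play_rows:
  rows:
    - {"dx":0,"dy":0,"dz":2,"rx":0,"ry":0,"rz":0,"grip":0.3}
    - {"dx":0,"dy":0,"dz":4,"rx":0,"ry":0,"rz":0,"grip":0.3}
    - {"dx":0,"dy":0,"dz":7,"rx":0,"ry":0,"rz":0,"grip":0.3}
    - {"dx":-2,"dy":-4,"dz":9,"rx":0,"ry":0,"rz":0,"grip":0.3}
    - {"dx":-4,"dy":-8,"dz":9,"rx":0,"ry":0,"rz":0,"grip":0.3}
    - {"dx":-6,"dy":-12,"dz":9,"rx":0,"ry":0,"rz":0,"grip":0.3}
    - {"dx":-8,"dy":-16,"dz":9,"rx":0,"ry":0,"rz":0,"grip":0.3}
    - {"dx":-9,"dy":-18,"dz":9,"rx":0,"ry":0,"rz":0,"grip":0.3}

```text
time: 17.3
position: [0.4825, -0.2285, 0.1922]
tcp_rot: [2.855, 1.308, 0.0]
wrist_force: [1.0, -0.1, -5.6]
opening: 0.582
grip_force: 53.7
```

```bash
python3 - <<'E'
from h import *
p=cv2.imread("pics/top0.png"); x0,y0=345,200
q=cv2.resize(p[y0:y0+52,x0:x0+52],None,fx=8,fy=8,interpolation=cv2.INTER_CUBIC)
hsv=cv2.cvtColor(q,cv2.COLOR_BGR2HSV); m=((hsv[...,0]<20)&(hsv[...,1]>80)).astype(np.uint8)
m=cv2.morphologyEx(m,cv2.MORPH_OPEN,np.ones((5,5)))
cs,h=cv2.findContours(m,cv2.RETR_CCOMP,cv2.CHAIN_APPROX_NONE)
cam=camera_params("top")["pose"][:2,3]
full=lambda c:(c[:,0]+.5)/8-.5+[x0,y0]
for c,hh in zip(cs,h[0]):
    if len(c)<60: continue
    u=full(c.astype(float)); W=cast("top",u,.02); g0=W.mean(0)
    f=least_squares(lambda v:np.hypot(*(W-v[:2]).T)-v[2],[*g0,.025],loss='soft_l1',f_scale=.001).x
    far=W[((W-g0)@(g0-cam))>0]
    R=.031 if hh[3]<0 else .015
    g=least_squares(lambda v:np.hypot(*(far-v).T)-R,g0).x
    print("outer" if hh[3]<0 else "hole","free fit",f.round(4),"far side, fixed R",g.round(4))
s=sense();print(s['time'],s['position'],s['wrist_force'],s['opening'])
E
```

```text
outer free fit [ 0.4667 -0.2708  0.0302] far side, fixed R [ 0.466  -0.2702]
hole free fit [ 0.4667 -0.2707  0.0142] far side, fixed R [ 0.4658 -0.2698]
17.3 [ 0.48249703 -0.22852365  0.19224905] [ 1.01719969 -0.06079101 -5.58459904] 0.5816675644420188
```

Emit:
play_rows:
  rows:
    - {"dx":-1,"dy":-2.2,"dz":-1,"rx":0,"ry":0,"rz":0,"grip":0.3}
    - {"dx":-1.7,"dy":-4.3,"dz":-3,"rx":0,"ry":0,"rz":0,"grip":0.3}
    - {"dx":-1.7,"dy":-4.3,"dz":-5,"rx":0,"ry":0,"rz":0,"grip":0.3}
    - {"dx":-1.7,"dy":-4.3,"dz":-6,"rx":0,"ry":0,"rz":0,"grip":0.3}
    - {"dx":-1.7,"dy":-4.3,"dz":-6,"rx":0,"ry":0,"rz":0,"grip":0.3}
    - {"dx":-1.7,"dy":-4.3,"dz":-6,"rx":0,"ry":0,"rz":0,"grip":0.3}

```text
time: 18.05
position: [0.4673, -0.2691, 0.1318]
tcp_rot: [2.853, 1.313, 0.001]
wrist_force: [-0.2, 0.1, -4.5]
opening: 0.584
grip_force: 53.6
```

```bash
python3 - <<'E'
from h import *
s=sense();print(s['time'],s['position'],s['wrist_force'],s['opening'], "todo cm",(np.array([.4664,-.2706,.092])-s['position'])*100)
E
```

```text
18.05 [ 0.46731246 -0.2690719   0.13184052] [-0.20499475  0.07187033 -4.46185589] 0.584465614242327 todo cm [-0.09124564 -0.15280985 -3.98405168]
```

Emit:
play_rows:
  rows:
    - {"dx":-0.1,"dy":-0.15,"dz":-1,"rx":0,"ry":0,"rz":0,"grip":0.3}
    - {"dx":-0.1,"dy":-0.15,"dz":-2,"rx":0,"ry":0,"rz":0,"grip":0.3}
    - {"dx":-0.1,"dy":-0.15,"dz":-2.8,"rx":0,"ry":0,"rz":0,"grip":0.3}
    - {"dx":-0.1,"dy":-0.15,"dz":-3.3,"rx":0,"ry":0,"rz":0,"grip":0.3}
    - {"dx":-0.1,"dy":-0.15,"dz":-3.6,"rx":0,"ry":0,"rz":0,"grip":0.3}
    - {"dx":-0.1,"dy":-0.15,"dz":-3.7,"rx":0,"ry":0,"rz":0,"grip":0.3}
    - {"dx":-0.1,"dy":-0.15,"dz":-3.7,"rx":0,"ry":0,"rz":0,"grip":0.3}

```text
time: 18.92
position: [0.4659, -0.2707, 0.0941]
tcp_rot: [2.854, 1.312, 0.0]
wrist_force: [0.1, -0.0, -5.3]
opening: 0.585
grip_force: 53.6
```

```bash
python3 - <<'E'
from h import *
s=sense();print(s['time'],s['position'],s['wrist_force'],s['opening'], "todo cm",(np.array([.4664,-.2706,.092])-s['position'])*100)
E
```

```text
18.925 [ 0.46588636 -0.2707135   0.09405023] [ 0.06967199 -0.03892172 -5.27361187] 0.5845763882646059 todo cm [ 0.05136365  0.01135018 -0.20502318]
```

Still hanging freely; I go down in 1 mm steps until the stand carries it.

Emit:
play_rows:
  rows:
    - {"dx":0.05,"dy":0,"dz":-0.1,"rx":0,"ry":0,"rz":0,"grip":0.3}
    - {"dx":0.05,"dy":0,"dz":-0.15,"rx":0,"ry":0,"rz":0,"grip":0.3}
    - {"dx":0.05,"dy":0,"dz":-0.2,"rx":0,"ry":0,"rz":0,"grip":0.3}
    - {"dx":0.05,"dy":0,"dz":-0.2,"rx":0,"ry":0,"rz":0,"grip":0.3}

```text
time: 19.42
position: [0.4663, -0.2711, 0.0925]
tcp_rot: [2.854, 1.311, 0.0]
wrist_force: [-5.3, -0.3, 7.0]
opening: 0.585
grip_force: 54.7
```

Emit:
play_rows:
  rows:
    - {"dx":-0.05,"dy":0,"dz":0,"rx":0,"ry":0,"rz":0,"grip":0.3}
    - {"dx":-0.1,"dy":0,"dz":0,"rx":0,"ry":0,"rz":0,"grip":0.3}
    - {"dx":-0.1,"dy":0,"dz":0,"rx":0,"ry":0,"rz":0,"grip":0.3}

```text
time: 19.8
position: [0.466, -0.2711, 0.0925]
tcp_rot: [2.853, 1.311, 0.002]
wrist_force: [0.8, -2.0, 6.3]
opening: 0.586
grip_force: 54.4
```

Centred and seated; now I open gradually.

Emit:
play_rows:
  rows:
    - {"dx":0,"dy":0,"dz":0,"rx":0,"ry":0,"rz":0,"grip":0.6}
    - {"dx":0,"dy":0,"dz":0,"rx":0,"ry":0,"rz":0,"grip":0.65}
    - {"dx":0,"dy":0,"dz":0,"rx":0,"ry":0,"rz":0,"grip":0.72}
    - {"dx":0,"dy":0,"dz":0,"rx":0,"ry":0,"rz":0,"grip":0.8}
    - {"dx":0,"dy":0,"dz":0,"rx":0,"ry":0,"rz":0,"grip":0.9}
    - {"dx":0,"dy":0,"dz":0,"rx":0,"ry":0,"rz":0,"grip":1}
    - {"dx":0,"dy":0,"dz":0,"rx":0,"ry":0,"rz":0,"grip":1}

```text
time: 20.68
position: [0.4653, -0.2707, 0.0919]
tcp_rot: [-2.854, -1.312, -0.0]
wrist_force: [0.4, 0.9, 0.4]
opening: 1.0
grip_force: 0.0
```

Emit:
play_rows:
  rows:
    - {"dx":0,"dy":0,"dz":1,"rx":0,"ry":0,"rz":0,"grip":1}
    - {"dx":0,"dy":0,"dz":3,"rx":0,"ry":0,"rz":0,"grip":1}
    - {"dx":0,"dy":0,"dz":6,"rx":0,"ry":0,"rz":0,"grip":1}
    - {"dx":0,"dy":0,"dz":11,"rx":0,"ry":0,"rz":0,"grip":1}
    - {"dx":0,"dy":0,"dz":16,"rx":0,"ry":0,"rz":0,"grip":1}
    - {"dx":2,"dy":5,"dz":18,"rx":0,"ry":0,"rz":0,"grip":1}
    - {"dx":4,"dy":10,"dz":18,"rx":0,"ry":0,"rz":0,"grip":1}
    - {"dx":6,"dy":16,"dz":18,"rx":0,"ry":0,"rz":0,"grip":1}

```text
time: 21.68
position: [0.5255, -0.1104, 0.2732]
tcp_rot: [2.854, 1.309, 0.002]
wrist_force: [0.7, 0.6, 0.4]
opening: 0.999
grip_force: 0.0
```

Emit:
play_rows:
  rows:
    - {"dx":1,"dy":6,"dz":0,"rx":0,"ry":0,"rz":0,"grip":1}
    - {"dx":2,"dy":12,"dz":0,"rx":0,"ry":0,"rz":0,"grip":1}
    - {"dx":2,"dy":12,"dz":0,"rx":0,"ry":0,"rz":0,"grip":1}
    - {"dx":2,"dy":12,"dz":0,"rx":0,"ry":0,"rz":0,"grip":1}

```text
time: 22.18
position: [0.545, 0.0084, 0.2724]
tcp_rot: [2.854, 1.313, -0.0]
wrist_force: [-0.6, -1.0, -0.8]
opening: 0.994
grip_force: 0.0
```

```bash
python3 - <<'E'
from h import *
s=sense();print(s['time'],s['position'],s['wrist_force'],s['opening'],abs(s['qd']).max())
q,d=get_image("top"); hsv=cv2.cvtColor(q,cv2.COLOR_BGR2HSV)
S=[.4662,-.2707,.041];print("expected px",proj("top",[S]))
a=q[205:246,350:391].astype(int); c=hsv[205:246,350:391]
for r in range(0,41,3): print("".join('o' if (c[r,k,0]<20 and c[r,k,1]>80) else ('#' if (a[r,k,0]-a[r,k,2])>-5 else '.') for k in range(41)))
D=d[216:234,361:379]; u,v=369,225; 
o,dd=ray("top",[[369.6,223.5]]); z=np.median(d[221:227,367:373]); print("height at ball top",(o+dd*z)[0])
E
```

```text
22.175 [0.54495056 0.00840193 0.27238904] [-0.6304627  -1.03884544 -0.77976985] 0.9938190498854419 0.02514262403678566
expected px [[371.51615669 225.27025916]]
.........................................
.........................................
.........................................
.........................................
...........oooo.#############............
.........oooo.##################.........
........oooo.####################........
.......ooooo.####################........
........ooooo.###################........
.........oooooo.##############...........
...........oooooooo......................
..................ooooo..................
.........................................
.........................................
height at ball top [ 0.46857229 -0.26132658  0.06410523]
```

The ball stands on the larger ring: its top reads about 0.064–0.067 m (0.067 expected), within 1 px of the expected centre, and the arm is clear and still. I hand in.

```bash
python3 -c "
from bench import *
print(finish_job())"
```

```text
the job is handed in; nothing more can be done
None
```

I pushed the steel ball along the track into the exit seat, lifted it out, and left it resting on the larger stand with the arm clear; I handed the job in at about 22 s, and no verdict came back.

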